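# Key the knurled filter cap onto its pins and hold it home

### The job

The knurled cap on the filter head is riding up on the head's three locating pins. Turn it until its hidden keyways drop over the pins, then press it fully home against the valve spring so that its rim sits flush on the flange, and finish while still holding it down there with the gripper's fingers. Leave the other things on the bench alone.

Things in the scene. Friction and masses are not known exactly. Their poses are not given: they have to be found in the camera images.
- cap: Loose knurled aluminium cap, 54 mm across, 42 mm tall, closed on top, 120 to 240 g. Origin: centre of its underside (rim); z up through the top. It stands over the head's round spigot with 0.8 mm play all round, resting on three hidden pins, its rim 10 mm above the flange, and stays so if let go. It turns freely either way. Home: rim on the flange, origin at seat.
- cap_top (a point): Centre of the cap's flat top, 42 mm above its rim. Inside the cap, unseen, are three keyways 120 degrees apart, one along the cap's x axis. It must turn 20 to 100 degrees; either direction finds a keyway. A keyway passes a pin within about 6 degrees either side, rubbing near those limits; the cap can then sink 4 mm to the valve stem and 6 mm more against its spring.
- head: Filter head fixed to the bench: base plate 130 x 110 x 10 mm with bolt heads to 15 mm, on it an aluminium block 60 x 70 mm, with brass pipe unions along y (to 62 mm from the axis, 32 mm high), and a round flange 68 mm across, top 62 mm above the bench. Origin: centre of the base plate's underside, on the spigot's axis; z up.
- seat (a point): Centre of the flange's top face, on the spigot's axis: where the cap's origin is at home. From here the spigot, 31 mm thick, rises 28 mm inside the cap. Three radial pins 5 mm thick, 120 degrees apart, stand out of it under the cap, at an angle that differs every time and is not given.
- stem (a joint): Travel of the spring-loaded valve stem in the spigot, hidden under the cap: 0 m = up, about 0.006 at home, stop at 0.009. It pushes the cap up with 4 N when first touched and 10 N at home, so a cap let go rises 6 mm again.
- spray_can: Bystander: upright grey can 54 mm across, 160 mm tall. Origin: centre of its underside.
- spanner: Bystander: flat steel spanner lying on the bench along its x axis. Origin: near its middle, on the underside.
- socket: Bystander: upright steel socket, 32 mm across, 50 mm tall. Origin: centre of its underside.
- parts_tray: Bystander: open black tray 120 x 160 x 35 mm. Origin: centre of its underside.
Mind the look-alikes: they are no part of the job. What is meant by the head is not green, and is the larger of those in its own colour. Of the things shaped like the cap, the aluminium one is meant.

How it is judged:
At the end, for the whole second after the job is handed in: The cap is keyed and held fully home: its rim within 2 mm of the flange, upright within 0.08 rad, centred within 4 mm, the valve stem pressed in by more than 4 mm, the cap at rest with the fingers pressing on it by more than 2 N, throughout the last second (z of cap in the frame of seat below 0.002 m and horizontal distance between cap and seat below 0.004 m and angle between cap's own z axis and vertical below 0.08 rad and value of joint stem above 0.004 m and linear speed of cap below 0.02 m/s and contact force between the fingers and cap above 2 N); the arm keeps its last pose, push and grip.
It fails at once if a bystander is moved by more than 30 mm (distance of any of spray_can, spanner, socket, parts_tray from where it was at the start of the episode above 0.03 m).
It also fails if it takes over 42 s, if anything falls off the work surface, if the arm or the gripper's body presses on something with over 40 N, if the wrist force passes 120 N, or if a joint passes its speed limit or range.

### The arm

A 6-joint arm with a two-finger parallel gripper is mounted at the origin on the work surface. World frame = base frame: x ahead of the robot, y to its left, z up, the work surface at z = 0. Lengths are in m, angles in rad, forces in N, time in s.
With the tool pointing down it reaches from about 0.275 to 1 m from the base axis. Payload 8.4 kg.
Tool frame: the origin (TCP) lies on the centre line of the jaws, within the pads' length; the fingertips stand 17 mm ahead of it and the grasp point (between the pads) lies 2 mm behind it (bot.tcp_to_tips is the y of the fingertips in the tool frame, in m); y points along the fingers, z is the direction in which the jaws open and shut, and the axes are right-handed (so a half turn about y gives the same grasp; the last joint's range is limited). The gripper opens to 85 mm and grips with 20 to 120 N. Pads are 22 mm wide; open, the fingers measure 114 mm over their backs; the gripper's body (76 mm by 85 mm) begins 54 mm behind the grasp point. The pads swing forward as they close: fully open they stand 13 mm farther back than shut.
Start: joints at [1.168, 0.353, 1.633, -0, 1.155, -0.002], TCP at [0.244, 0.575, 0.218] pointing down, gripper open.
Joint ranges: [-2.63, 2.63], [-0.92, 2.1], [0.06, 2.66], [-1.3, 4.44], [0, 2.69], [-3.02, 3.02]. Speed limits (rad/s): [2.22, 2.22, 2.79, 3.14, 3.14, 3.14].

### API

Orientations are given as a unit quaternion [x, y, z, w].
In Python, from workcell import bot, hand, kinematics, get_obs, vision, hand_in gives the robot as it stands. The module is installed in compiled form; this text tells all that it offers. Calls block until the motion is done:
- bot.reach(position, orientation): joint-space move of the TCP to a pose.
- bot.servo_line(position, ori=None, velocity=0.15): straight line of the TCP; ori=None keeps the orientation; velocity is the mean speed in m/s.
- bot.goto_joints(angles): joint-space move.
- hand.move_gripper(opening, strength=None): finger opening in m; strength is the grip in N (None keeps the last); returns when the fingers have stopped.
- bot.dwell(seconds).
- kinematics.solve_ik(position, orientation): joint angles nearest the present ones, or None.
- get_obs(): the state.
- vision.read_camera(name): name is "side" or "top"; returns a dict with "frame" (480x640x3 uint8, red, green, blue), "intrinsics" (3x3 intrinsics, pixels), "dist" ([k1, k2, p1, p2, k3] as OpenCV has them; the pictures are not rectified), "view" (4x4, takes a point from world to camera coordinates). Camera axes: x right, y down, z forward; pixel columns grow to the right and rows downward; lengths in m; the calibration is good to about 2 mm. A picture is of the moment at which its call begins. There is no depth.
A pose or a line that the arm cannot do raises bot.IKError and nothing moves.
- hand_in(): hands the job in, once; it reports no verdict.
The state is a dict: "time_s": time; "joint_pos": joint angles; "joint_vel": joint speeds; "joint_efforts": joint torques, N m; "position": TCP position; "orientation": TCP orientation; "wrist_force": force on the tool from outside, world axes, zero at the start; "ft_torque": the same for the moment, N m; "gripper_width": finger opening in m.
Only numpy, scipy, OpenCV 4.12 (cv2) and the standard library are available. Lean on these libraries where they do the work, as an engineer would, in place of code of your own. Each camera call takes 0.05 s, during which the arm holds its last target. There are 200 camera calls.

## Working session

There is one attempt and no reset: what is moved stays moved. The work goes in short steps, each a Python script; the robot and the scene stay as the last script left them, time stands still between calls to the robot, and variables do not carry over. Pictures are saved under pics/ and viewed, about 8 in all and at most 12, crops included, and the job is handed in when it is done.

```bash
mkdir -p pics; python3 - <<'E'
from workcell import bot,hand,kinematics,get_obs,vision
import cv2,numpy as np
o=get_obs();print(o['time_s'],o['position'],o['orientation'],o['gripper_width'],bot.tcp_to_tips)
for n in('top','side'):
    c=vision.read_camera(n);cv2.imwrite(f'pics/{n}0.png',c['frame'][:,:,::-1]);np.savez(f'{n}0.npz',**c)
    V=c['view'];print(n,c['intrinsics'].tolist(),c['dist'],(-V[:3,:3].T@V[:3,3]).round(3),V[2,:3].round(2))
E
```

```text
0.0 [0.24368511 0.57499335 0.21714365] [ 0.69343863 -0.1408788   0.14068216 -0.69246267] 0.08537503381074311 0.017
top [[441.33427715739305, 0.0, 317.9003807437239], [0.0, 441.33427715739305, 239.13337413101718], [0.0, 0.0, 1.0]] [0.00650232 0.         0.         0.         0.        ] [ 0.364 -0.004  0.915] [ 0.22  0.   -0.98]
side [[481.7183822877076, 0.0, 318.71386348854173], [0.0, 481.7183822877076, 244.73751301718823], [0.0, 0.0, 1.0]] [-0.08031661  0.          0.          0.          0.        ] [ 0.218 -0.664  0.72 ] [ 0.35  0.68 -0.64]
```

View pics/top0.png

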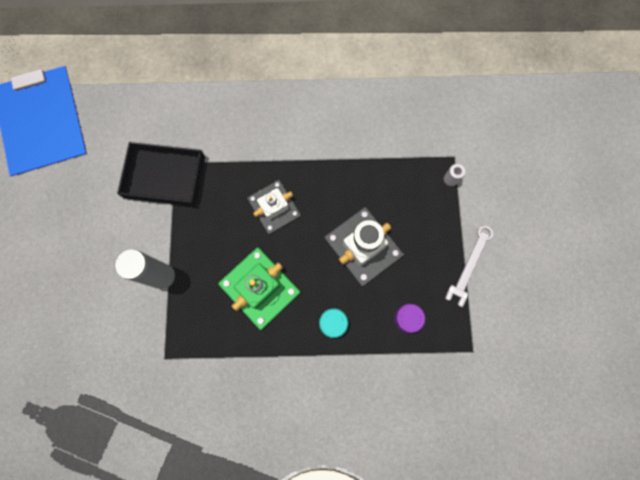

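View pics/side0.png

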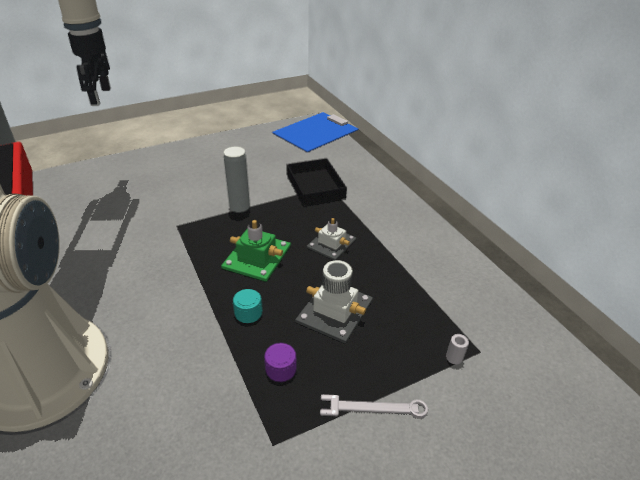

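Candidates in the top view are three heads: green (258,288), small grey (273,205) and large grey (365,245). The cap shapes are teal (334,323), purple (410,318) and aluminium (369,236). By the description I choose the large grey head with the aluminium cap. Next I check that in a crop and measure it.

```bash
cat > h.py <<'E'
import numpy as np,cv2
def ray(c,px):
    u=cv2.undistortPoints(np.float64([[px]]),c['intrinsics'],c['dist'])[0,0]
    R=c['view'][:3,:3];C=-R.T@c['view'][:3,3];return C,R.T@np.r_[u,1]
def onplane(c,px,z):
    C,d=ray(c,px);return C+d*(z-C[2])/d[2]
E
python3 - <<'E'
from h import *
out=[]
for n,(x,y,w,h) in dict(top=(315,195,100,100),side=(285,250,100,100)).items():
    c=np.load(n+'0.npz');c={k:c[k] for k in c};f=c['frame'][:,:,::-1]
    out.append(cv2.resize(f[y:y+h,x:x+w],(400,400),interpolation=cv2.INTER_CUBIC))
    print(n)
    a=f.min(2).astype(np.uint8)
    m=np.zeros_like(a);m[y:y+h,x:x+w]=(a[y:y+h,x:x+w]>185)*255
    for k in cv2.findContours(m,cv2.RETR_CCOMP,cv2.CHAIN_APPROX_NONE)[0]:
        if len(k)>20:
            e=cv2.fitEllipse(k);print(cv2.contourArea(k),e,onplane(c,e[0],.114).round(4))
cv2.imwrite('pics/crop.png',np.hstack(out))
E
```

```text
top
792.0 ((365.2314758300781, 238.29640197753906), (29.84542465209961, 39.776405334472656), 36.46010208129883) [ 0.5427 -0.0908  0.114 ]
320.5 ((368.9065856933594, 233.91134643554688), (19.93229866027832, 20.568618774414062), 114.46280670166016) [ 0.5509 -0.0981  0.114 ]
side
28.5 ((352.3492736816406, 290.74505615234375), (6.662341594696045, 7.2866716384887695), 34.094825744628906) [ 0.548  -0.1605  0.114 ]
380.0 ((337.1776428222656, 269.75872802734375), (17.946874618530273, 27.094871520996094), 94.6773910522461) [ 0.5493 -0.1012  0.114 ]
275.0 ((337.0777893066406, 269.19537353515625), (16.080577850341797, 21.989259719848633), 95.20028686523438) [ 0.5498 -0.0997  0.114 ]
```

View pics/crop.png

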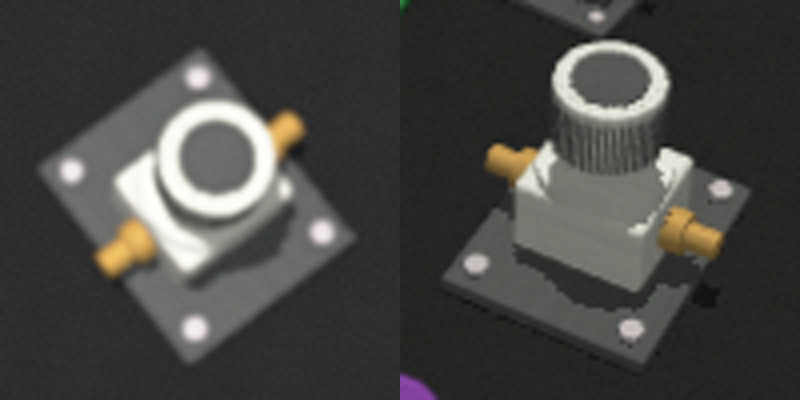

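The crops confirm it: a ringed aluminium cap on the large grey head, with its top ring centred at about (369,234) in the top view and (337,269) in the side view. Both views put cap_top at (0.550, -0.0995, 0.114), agreeing within 2 mm. I'm moving above it and down, with the wrist wound back to leave room to turn.

```bash
cat >> h.py <<'E'
from workcell import bot,hand,kinematics,get_obs,vision
from scipy.spatial.transform import Rotation as Ro
def ori(a):
    z=np.r_[np.cos(a),np.sin(a),0];y=np.r_[0,0,-1.];return Ro.from_matrix(np.c_[np.cross(y,z),y,z]).as_quat()
def st(t=''):
    o=get_obs();print(t,'t%.2f'%o['time_s'],'p',np.round(o['position'],4),'q6 %.2f'%o['joint_pos'][5],'F',np.round(o['wrist_force'],1),'M',np.round(o['ft_torque'],2),'w%.4f'%o['gripper_width'],flush=True);return o
E
python3 - <<'E'
from h import *
P=[.55,-.0995,.2];best=None
for d in range(-180,180,15):
    q=kinematics.solve_ik(P,ori(np.radians(d)))
    if q is not None: print(d,np.round(q[5],2),end='; ')
    if q is not None and (best is None or abs(q[5]+1.0)<abs(best[1]+1.0)): best=(d,q[5])
print(best);a=np.radians(best[0])
bot.reach(P,ori(a));st('above')
bot.servo_line([.55,-.0995,.095],velocity=.1);st('down')
hand.move_gripper(.05,20);st('grip')
for n in('top','side'):
    c=vision.read_camera(n);cv2.imwrite(f'pics/{n}1.png',c['frame'][:,:,::-1])
x=[cv2.resize(cv2.imread(f'pics/{n}1.png')[y:y+140,X:X+140],(400,400)) for n,X,y in(('top',300,170),('side',265,190))]
cv2.imwrite('pics/c1.png',np.hstack(x))
E
```

```text
-180 2.96; -165 2.7; -150 2.44; -135 2.17; -120 1.91; -105 1.65; -90 1.39; -75 1.13; -60 0.87; -45 0.6; -30 0.34; -15 0.08; 0 -0.18; 15 -0.44; 30 -0.71; 45 -0.97; 60 -1.23; 75 -1.49; 90 -1.75; 105 -2.01; 120 -2.28; 135 -2.54; 150 -2.8; (45, np.float64(-0.967055235743441))
above t2.73 p [ 0.5502 -0.0988  0.2   ] q6 -0.97 F [0.9 0.2 0.7] M [ 0.   -0.01 -0.01] w0.0854
down t3.92 p [ 0.5505 -0.0996  0.0956] q6 -0.97 F [-0.8 -0.3 -0.1] M [-0.02  0.01  0.03] w0.0855
grip t4.35 p [ 0.5502 -0.0997  0.0956] q6 -0.97 F [-1.9 -1.8  4.5] M [-0.24  0.33  0.01] w0.0508
```

View pics/c1.png

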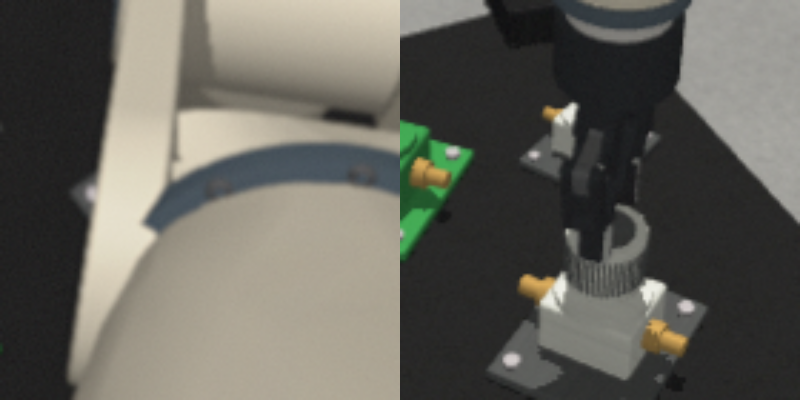

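The crop shows the near finger in front of the cap wall at about (590,240), which fits a centred grasp. I'll close fully to grip firmly.

```bash
python3 - <<'E'
from h import *
hand.move_gripper(.03,40);bot.dwell(.2);o=st('grip40')
q=np.array(o['joint_pos']);p=np.array(o['position'])
# first try: small turn to see if the cap follows
q[5]+=np.radians(10);bot.goto_joints(q);bot.dwell(.1);st('turn10')
E
```

```text
grip40 t4.87 p [ 0.5503 -0.0997  0.0958] q6 -0.97 F [-1.9 -1.4  7. ] M [-0.15  0.43  0.01] w0.0499
turn10 t5.26 p [ 0.5506 -0.0997  0.0961] q6 -0.80 F [-0.5  0.5  4.8] M [0.02 0.01 0.01] w0.0495
```

```bash
python3 - <<'E'
from h import *
X,Y=.5503,-.0997
q0=np.array(get_obs()['joint_pos'])
for z in(.0945,.093,.0915):
    q=np.array(kinematics.solve_ik([X,Y,z],get_obs()['orientation']));q[5]=q0[5];bot.goto_joints(q);o=st('z%.4f'%z)
    if o['wrist_force'][2]>15: break
for i in range(8):
    q[5]+=np.radians(6);bot.goto_joints(q);o=st(i)
    if o['position'][2]<z+.0003 and o['wrist_force'][2]<4: break
E
```

```text
z0.0945 t5.51 p [ 0.5509 -0.0998  0.0957] q6 -0.80 F [-2.9 -0.4 14.7] M [-0.06  0.58 -0.04] w0.0494
z0.0930 t5.76 p [ 0.5511 -0.1     0.0953] q6 -0.80 F [-6.3 -0.5 26.2] M [ 0.03  1.23 -0.09] w0.0493
0 t6.01 p [ 0.5519 -0.1     0.0954] q6 -0.69 F [-4.6  1.1 25.2] M [-0.02  0.82 -0.19] w0.0499
1 t6.26 p [ 0.5517 -0.1     0.0954] q6 -0.59 F [-5.4  1.1 25.8] M [ 0.04  1.04 -0.3 ] w0.0494
2 t6.51 p [ 0.5513 -0.1     0.0952] q6 -0.48 F [-5.8  0.7 26. ] M [ 0.11  1.18 -0.31] w0.0498
3 t6.76 p [ 0.5517 -0.1     0.0952] q6 -0.38 F [-4.3 -0.2 23.1] M [ 0.16  0.76 -0.24] w0.0496
4 t7.01 p [ 0.5515 -0.1     0.0953] q6 -0.27 F [-4.9 -0.4 24.7] M [ 0.05  1.06 -0.19] w0.0494
5 t7.26 p [ 0.5514 -0.1     0.0953] q6 -0.17 F [-5.6  0.8 26. ] M [ 0.05  1.15 -0.23] w0.0496
6 t7.51 p [ 0.5512 -0.1     0.0953] q6 -0.06 F [-5.8  0.4 27.2] M [ 0.09  1.21 -0.28] w0.0495
7 t7.76 p [ 0.5515 -0.0995  0.095 ] q6 0.04 F [-3.9  3.9 23.7] M [ 0.67  0.84 -0.31] w0.0490
```

```bash
python3 - <<'E'
from h import *
o=get_obs();X,Y=.5503,-.0997
q=np.array(kinematics.solve_ik([X,Y,.093],o['orientation']));q[5]=o['joint_pos'][5]
for i in range(14):
    q[5]+=np.radians(5);bot.goto_joints(q);o=st(i)
    if o['position'][2]<.0941 or o['wrist_force'][2]<12: break
E
```

```text
0 t8.01 p [ 0.5512 -0.0995  0.0939] q6 0.13 F [0.5 2.  9.7] M [ 0.28  0.06 -0.28] w0.0499
```

The force and height dropped at about 63° of turn, so it is probably at the keyway. I'll centre a little further and press.

```bash
python3 - <<'E'
from h import *
o=get_obs();X,Y=.5505,-.0996
q6=o['joint_pos'][5]
def go(z,dq):
    q=np.array(kinematics.solve_ik([X,Y,z],o['orientation']));q[5]=q6+np.radians(dq);bot.goto_joints(q);return st('z%.4f dq%.0f'%(z,dq))
go(.093,2);go(.0925,4)
for z in(.0915,.0905,.0895,.0885):
    r=go(z,4)
    if r['wrist_force'][2]>30: break
E
```

```text
z0.0930 dq2 t8.26 p [ 0.5507 -0.0995  0.0931] q6 0.16 F [ 0.8 -0.9  1.3] M [ 0.07 -0.24 -0.37] w0.0498
z0.0925 dq4 t8.51 p [ 0.5506 -0.0996  0.0923] q6 0.19 F [2.2 0.3 0.2] M [ 0.07 -0.41 -0.12] w0.0494
z0.0915 dq4 t8.76 p [ 0.5506 -0.0996  0.0915] q6 0.19 F [1.1 0.9 1.8] M [ 0.12 -0.36 -0.1 ] w0.0494
z0.0905 dq4 t9.01 p [ 0.5506 -0.0996  0.0906] q6 0.19 F [1.3 0.8 3.7] M [ 0.12 -0.26 -0.09] w0.0494
z0.0895 dq4 t9.26 p [ 0.5507 -0.0996  0.0897] q6 0.20 F [1.1 0.7 4.7] M [ 0.15 -0.27 -0.11] w0.0496
z0.0885 dq4 t9.51 p [ 0.5506 -0.0996  0.0887] q6 0.20 F [0.7 0.9 5. ] M [ 0.18 -0.22 -0.11] w0.0493
```

Keyed: it dropped about 4 mm freely, and the spring came on at about 4 N. I'll keep pressing until it bottoms on the flange.

```bash
python3 - <<'E'
from h import *
o=get_obs();X,Y=.5505,-.0996;q6=o['joint_pos'][5]
hand.move_gripper(.03,60);st('grip60')
z=.0885
while z>.081:
    z-=.0008
    q=np.array(kinematics.solve_ik([X,Y,z],o['orientation']));q[5]=q6;bot.goto_joints(q);r=st('z%.4f'%z)
    if r['wrist_force'][2]>28: break
bot.dwell(1);st('end')
for n in('top','side'):
    c=vision.read_camera(n);cv2.imwrite(f'pics/{n}2.png',c['frame'][:,:,::-1])
cv2.imwrite('pics/c2.png',cv2.resize(cv2.imread('pics/side2.png')[240:350,275:385],(600,600),interpolation=cv2.INTER_CUBIC))
E
```

```text
grip60 t9.72 p [ 0.5507 -0.0996  0.0888] q6 0.20 F [0.7 0.8 6.6] M [ 0.17 -0.18 -0.11] w0.0480
z0.0877 t9.97 p [ 0.5507 -0.0996  0.088 ] q6 0.20 F [-0.1  0.7  6.8] M [ 0.17 -0.12 -0.09] w0.0484
z0.0869 t10.22 p [ 0.5507 -0.0996  0.0873] q6 0.19 F [-0.2  1.3  8.6] M [ 0.18 -0.13 -0.07] w0.0482
z0.0861 t10.47 p [ 0.5508 -0.0995  0.0869] q6 0.20 F [-1.2  1.9 12.6] M [ 0.39  0.22 -0.11] w0.0480
z0.0853 t10.72 p [ 0.551  -0.0993  0.0867] q6 0.20 F [-2.2  3.4 18.2] M [ 0.55  0.54 -0.19] w0.0480
z0.0845 t10.97 p [ 0.5512 -0.0992  0.0864] q6 0.20 F [-3.8  4.3 24.1] M [ 0.9  0.9 -0.2] w0.0487
z0.0837 t11.22 p [ 0.5514 -0.0991  0.0863] q6 0.20 F [-5.8  5.8 30.7] M [ 1.13  1.38 -0.16] w0.0483
end t12.22 p [ 0.5513 -0.0991  0.0863] q6 0.20 F [-4.7  5.6 30.3] M [ 1.13  1.44 -0.19] w0.0481
```

View pics/c2.png

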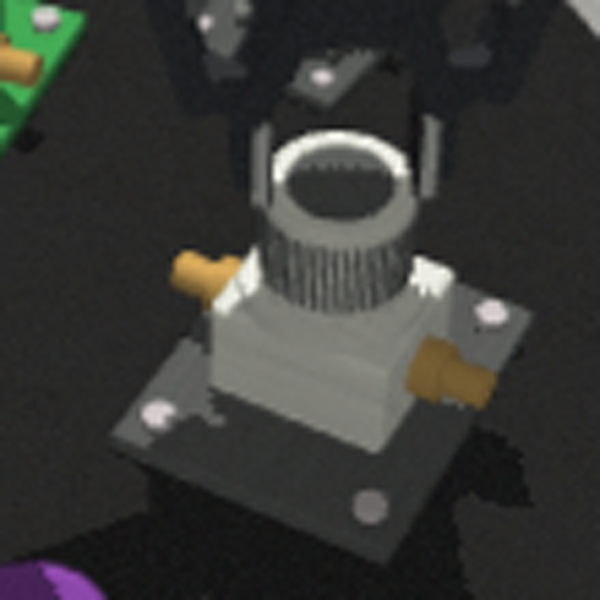

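The crop shows the cap upright between the fingers with its rim at about (335,310) and no visible gap. It travelled only about 9 mm where I expected 10, though. I'll wiggle it under load to rule out keyway rubbing, and measure the height from the image.

```bash
python3 - <<'E'
from h import *
o=get_obs();X,Y=.5505,-.0996;q6=o['joint_pos'][5]
def go(z,d):
    q=np.array(kinematics.solve_ik([X,Y,z],o['orientation']));q[5]=q6+np.radians(d);bot.goto_joints(q);bot.dwell(.1);return st('z%.4f d%d'%(z,d))
for d in(2,4,6,8,5,2,0,-2,-4): go(.0837,d)
print(cv2.__version__)
for n in('side0','side2'):
    f=cv2.imread(f'pics/{n}.png');c=np.load('side0.npz')
    for z in(.114,.104,.105,.106):
        p=np.array([.5503,-.0997,z,1]);k=c['view']@p;u=cv2.projectPoints(k[None,:3],np.zeros(3),np.zeros(3),c['intrinsics'],c['dist'])[0];print(n,z,u.ravel().round(2))
a=[cv2.resize(cv2.imread(f'pics/{n}.png')[255:315,310:365],(400,436),interpolation=cv2.INTER_CUBIC) for n in('side0','side2')]
cv2.imwrite('pics/cmp.png',np.hstack(a))
E
```

```text
z0.0837 d2 t12.68 p [ 0.5515 -0.0994  0.0863] q6 0.23 F [-4.7  3.8 30.4] M [0.92 1.31 0.01] w0.0485
z0.0837 d4 t13.03 p [ 0.5516 -0.0996  0.0863] q6 0.26 F [-4.2  3.6 31.1] M [ 0.71  1.2  -0.02] w0.0478
z0.0837 d6 t13.38 p [ 0.5517 -0.0997  0.0863] q6 0.30 F [-4.2  2.3 29.4] M [0.61 1.2  0.06] w0.0479
z0.0837 d8 t13.72 p [ 0.5517 -0.0997  0.0863] q6 0.33 F [-4.3  2.2 29.4] M [0.59 1.19 0.07] w0.0484
z0.0837 d5 t14.07 p [ 0.5519 -0.0996  0.0863] q6 0.28 F [-3.1  1.6 29.8] M [0.7  1.05 0.  ] w0.0483
z0.0837 d2 t14.43 p [ 0.552  -0.0995  0.0863] q6 0.23 F [-3.8  3.1 29.1] M [0.87 0.98 0.03] w0.0484
z0.0837 d0 t14.78 p [ 0.552  -0.0993  0.0863] q6 0.20 F [-4.4  4.1 29.1] M [ 1.01  1.02 -0.25] w0.0483
z0.0837 d-2 t15.12 p [ 0.5518 -0.0992  0.0863] q6 0.16 F [-3.9  4.8 30.5] M [ 0.96  1.09 -0.55] w0.0486
z0.0837 d-4 t15.47 p [ 0.5517 -0.0992  0.0863] q6 0.13 F [-3.4  4.7 29.9] M [ 1.02  1.14 -0.97] w0.0480
4.12.0
side0 0.114 [337.3 269.1]
side0 0.104 [337.05 273.04]
side0 0.105 [337.08 272.65]
side0 0.106 [337.1  272.26]
side2 0.114 [337.3 269.1]
side2 0.104 [337.05 273.04]
side2 0.105 [337.08 272.65]
side2 0.106 [337.1  272.26]
```

View pics/cmp.png

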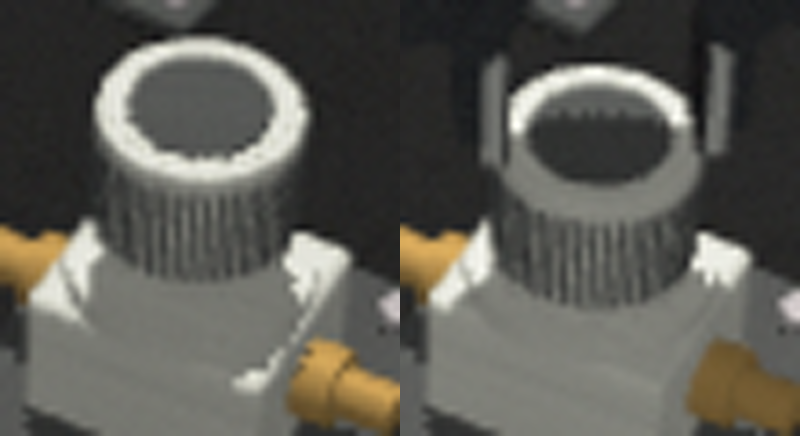

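Between the two frames the cap's features move 27–28 crop pixels, or 3.8 image pixels, which is about 9.7 mm. Wiggling left z unchanged, so this is a hard stop on the flange. I'll centre it in the keyway, where torque is about 0, let it settle and hand in.

```bash
python3 - <<'E'
from h import *
from workcell import hand_in
o=get_obs();q=np.array(kinematics.solve_ik([.5505,-.0996,.0838],o['orientation']));q[5]=.26
bot.goto_joints(q);bot.dwell(.8);o=st('final');print(np.abs(o['joint_vel']).max())
hand_in()
E
```

```text
final t16.53 p [ 0.5519 -0.0996  0.0864] q6 0.26 F [-3.2  2.7 29. ] M [ 0.67  1.08 -0.15] w0.0483
0.0020282340915255253
the job is handed in; nothing more can be done
```

I turned the aluminium cap on the large grey head about 63° under light downward load until its keyways dropped over the pins. I then pressed it onto the flange and handed in at 16.5 s with the gripper still holding it down.

**Last checks:**
- **Press:** about 29 N downward, with the joints practically still (fastest 0.002 rad/s). The cap stopped hard and went no lower when I wiggled it ±4–8° under load.
- **Travel:** the images show about 9.7 mm of the 10 mm, but the arm's own reading gave only about 9 mm. I put the difference down to the fingers shifting as they tightened and to arm flex, but did not confirm that.
- **Spring:** it first pushed back at about 4 N after roughly 4.5 mm, and the arm moved only about 4.5 mm more before the stop. I took the image figure as the better one; by the arm's reading the stem is pressed in by little more than the required 4 mm.
- **Not fully checked:**
  - A sideways moment of about 1 N·m remained at the wrist. The cap looked upright in the last close-up, but I did not measure its tilt.
  - The gripper read 48–50 mm on the 54 mm cap; I did not find out why.
  - I did not re-measure the other things on the bench; the arm's moves stayed around the head.

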